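Thread the fixation-target post through its two bushings and hold it

TASK

Pull the fixation-target post with the black grip and red top out of its upright holder, and thread it tip first, from above, through the upper and then the lower brass bushing of the bracket. Finish still gripping it and holding it still, upright through both bushings, with its tip about midway in the gap between the lower bushing and the base plate, so that a colleague could tighten the clamp screws. Leave the shorter, blue-topped spare post in its holder, and do not disturb the other things on the table.

Things in the scene. Friction and masses are not known exactly. Their poses are not given: they have to be found in the camera images.
- post_grip (a point): centre (half-way up) of the black ribbed grip of the loose fixation-target post, the one with a red cap; it starts upright in one of the holder's two tubes. Grip: cylinder 22 mm in diameter, 44 mm tall; red cap on top: 16 mm in diameter, 12 mm tall. z points up along the post; round, so its yaw does not matter
- post_tip (a point): the lower end of the steel stem, on its axis, 142 mm below the centre of the grip; loose in its tube, the post may lean up to 2 degrees
- post: the same post, 0.1 to 0.17 kg; origin at its tip, z up. Below the grip a round steel stem, 12 mm in diameter and 120 mm long, runs down to the tip, its last 10 mm tapering to 9 mm at its flat foot
- spare_grip (a point): centre of the grip of the spare post: same shape but 40 mm shorter (stem 80 mm), with white grip and blue cap, its top 148 mm above the table; loose, it stands in the other tube and stays there
- holder: fixed white base 70 x 150 x 12 mm (x, y, z), origin under its centre, z up; two grey upright tubes stand on it at y = -40 mm and y = +40 mm, outside 25 mm, inside 14 mm in diameter, their tops 77 mm above the table. The tips of the posts stand on the base, 12 mm above the table, so a post is out of its tube once lifted 65 mm
- bracket: fixed bracket, origin on the table under the common upright axis of its two brass bushings, z up. Grey base plate 125 x 90 x 12 mm, centred at x = -12 mm; black column 24 x 44 mm at x = -52 mm, 117 mm tall, carries both bushings; small clamp screws at +y (to y = 34 mm). Gap between base plate and lower bushing 33 mm (12 to 45 mm above the table)
- upper_bushing (a point): centre of the flared mouth (top) of the upper bushing, 120 mm above the table. Bushing 20 mm tall, 37 mm wide at the top and 28 mm below; bore 15 mm in diameter, widening over its top 7 mm to about 23 mm. Bore vertical
- lower_bushing (a point): centre of the flared mouth (top) of the lower bushing, 65 mm above the table, straight below the upper one; same size, underside 45 mm above the table
- drops_center (a point): bystander: white eye-drop bottle, 30 mm in diameter, 70 mm tall, near the far edge; this is its centre
- jar_center (a point): bystander: amber jar, 52 mm in diameter, 62 mm tall, near the far edge; this is its centre
- penlight: bystander: penlight lying on the left of the table, 125 mm long, 16 mm thick, along its x; origin under its middle
- occluder: bystander: black eye-cover paddle lying flat on the right, 185 mm long, 60 mm wide, 5 mm thick, along its x; origin under its middle
- dish: bystander: steel bowl, 100 mm wide, 30 mm tall; origin under its centre

How it is judged:
On the way, in this order (a step that is already met when the one before it is completed fails the run):
1. the post is gripped and lifted clear of its holder (height (world z) of post_tip above 0.09 m and contact force between the fingers and post above 1 N), for 0.1 s.
2. the post's tip has come down through the upper bushing (horizontal distance between post_tip and upper_bushing below 0.008 m and z of post_tip in the frame of bracket below 0.098 m and angle between the z axis of post_grip and the z axis of bracket, either way round below 0.07 rad), for 0.05 s.
At the end, for the whole second after the job is handed in: the fingers grip the post (over 1 N) and it is at rest, upright within 0.07 rad and through both bushings: tip within 6 mm of the bore axis and 4 to 29 mm above the base plate (at least 4 mm below the underside of the lower bushing); only the gripper carries it (horizontal distance between post_tip and lower_bushing below 0.006 m and horizontal distance between post_grip and upper_bushing below 0.01 m and z of post_tip in the frame of bracket between 0.016 and 0.041 m and angle between the z axis of post_grip and the z axis of bracket, either way round below 0.07 rad and contact force between the fingers and post above 1 N and linear speed of post below 0.02 m/s); the arm keeps its last pose, push and grip.
It fails at once if the spare post is moved more than 25 mm (distance of spare_grip from where it was at the start of the episode above 0.025 m).
It fails at once if one of the other things on the table is moved more than 30 mm (distance of any of drops_center, jar_center, penlight, occluder, dish from where it was at the start of the episode above 0.03 m).
It also fails if it takes over 45 s, if anything falls off the work surface, if the arm or the gripper's body presses on something with over 40 N, if the wrist force passes 120 N, or if a joint passes its speed limit or range.

ROBOT

A 7-joint arm with a two-finger parallel gripper is mounted at the origin on the work surface. World frame = base frame: x ahead of the robot, y to its left, z up, the work surface at z = 0. Lengths are in m, angles in rad, forces in N, time in s.
With the tool pointing down it reaches from about 0.425 to 0.925 m from the base axis. Payload 6.8 kg.
Tool frame: the origin (TCP) lies on the front face of the gripper's body, between the roots of the fingers; the fingertips stand 73 mm ahead of it and the grasp point (between the pads) lies 54 mm ahead of it; z points along the fingers, x is the direction in which the jaws open and shut, and the axes are right-handed (so a half turn about z gives the same grasp; the last joint's range is limited). The gripper opens to 85 mm and grips with 20 to 120 N. Pads are 22 mm wide; open, the fingers measure 114 mm over their backs; the gripper's body (76 mm by 85 mm) begins 54 mm behind the grasp point. The pads swing forward as they close: fully open they stand 13 mm farther back than shut.
Start: joints at [-1.451, 0.477, 0.022, 1.555, -0.011, 1.109, -0.083], TCP at [0.152, 0.658, 0.304] pointing down, gripper open.
Joint ranges: [-2.96, 2.96], [-0.34, 2.1], [-1.41, 1.46], [0.24, 2.44], [-1.37, 4.51], [0.17, 1.92], [-2.96, 2.96]. Speed limits (rad/s): [2.39, 2.39, 3.14, 3.14, 3.14, 3.14, 3.14].

INTERFACE

Orientations are given as a unit quaternion [w, x, y, z].
In Python, from station import get_obs, read_camera, hand_in gives the robot as it stands. The module is installed in compiled form; this text tells all that it offers.
- The arm moves only by the shell command python3 -m creep 'ROWS' [FORCE]. ROWS is JSON, a list that holds one entry, the list of rows, each a list of 7 numbers: the turn, a rotation vector about the tool's x, y, z in rad, then the shift along the tool's x, y, z in m, then the finger opening in m, from 0 to 0.0854. A call has 1 to 20 rows; each row shifts and turns the pose as measured when the row begins, along the tool's axes as they then stand; what a row does not reach is not made up. A row lasts 1/12 s, in which the tool goes at most 41.7 mm and 7.16 degrees, less where a joint would pass 70% of its speed; a pose out of reach is approached as far as the arm can. A call is refused whole if a number of a shift passes 0.0417 or a number of a turn 0.125, either way. A call with a gripper value outside its range is refused whole. The fingers move at their own pace and stop on an object; FORCE is the grip in N (left out, the last holds). Time passes only in rows, so rows that do not move let the fingers close. It gives the time, the measured TCP pose, the force and the opening at its end, in the units of the state.
- get_obs(): the state, without advancing time (a new reading comes with each control period).
- read_camera(name): name is "scene" or "top" or "wrist"; returns a dict with "color" (400x640x3 uint8, red, green, blue), "range_z" (400x640 float32, m along the optical axis (not along the pixel's ray), 0 where there is no reading), "fovy" (degrees; the focal length in pixels is half the picture's height over the tangent of half this angle, whatever the lens; pixels are square), "cx", "cy" (the principal point, pixels), "rvec" (rotation vector, rad) and "tvec" (3), from world to camera coordinates, as OpenCV has them. Camera axes: x right, y down, z forward; pixel columns grow to the right and rows downward; lengths in m; the calibration is good to about 2 mm. A picture is of the moment at which its call begins.
- hand_in(): hands the job in, once; it reports no verdict.
The state is a dict: "t": time; "q": joint angles; "joint_vel": joint speeds; "joint_torque": joint torques, N m; "eef_pos": TCP position; "tool_rot": TCP orientation; "contact_force": force on the tool from outside, world axes, zero at the start; "torque": the same for the moment, N m; "gripper_width": opening from 0.0 (shut) to 1.0 (fully open).
Only numpy, scipy, OpenCV 4.12 (cv2) and the standard library are available. Lean on these libraries where they do the work, as an engineer would, in place of code of your own. Each camera call takes 0.05 s, during which the arm holds its last target.

## Working session

There is one attempt and no reset: what is moved stays moved. The work goes in short steps, Python scripts to look and compute and a shell command to move; the robot and the scene stay as the last step left them, time stands still between calls to the robot, and variables do not carry over. Pictures are saved under pics/ and viewed, and the job is handed in when it is done.

```bash
mkdir -p pics
cat > h.py <<'E'
import numpy as np,cv2
from scipy.spatial.transform import Rotation as R
from station import get_obs, read_camera, hand_in
def cam(n):
    c=read_camera(n); c['f']=200/np.tan(np.radians(c['fovy'])/2); c['Rm']=cv2.Rodrigues(np.array(c['rvec'],float))[0]; c['t']=np.array(c['tvec'],float).ravel(); return c
def save(c,n,crop=None,s=1):
    im=c['color'][...,::-1]
    if crop: x0,y0,x1,y1=crop; im=im[y0:y1,x0:x1]
    cv2.imwrite('pics/'+n,cv2.resize(im,None,fx=s,fy=s,interpolation=cv2.INTER_CUBIC if s>1 else cv2.INTER_AREA))
def ray(c,u,v):
    d=c['Rm'].T@np.array([(u-c['cx'])/c['f'],(v-c['cy'])/c['f'],1.]); return -c['Rm'].T@c['t'],d
def atz(c,u,v,z):
    o,d=ray(c,u,v); return o+d*(z-o[2])/d[2]
def dep(c,u,v):
    o,d=ray(c,u,v); return o+d*c['range_z'][int(round(v)),int(round(u))]
def proj(c,p):
    q=c['Rm']@np.array(p)+c['t']; return q[:2]/q[2]*c['f']+[c['cx'],c['cy']]
E
python3 - <<'E'
from h import *
o=get_obs(); print({k:np.round(v,3) for k,v in o.items()})
for n in ['scene','top','wrist']:
    c=cam(n); save(c,n+'0.png'); print(n,c['f'],np.round(-c['Rm'].T@c['t'],3))
E
```

```text
{'t': np.float64(0.0), 'q': array([-1.451,  0.478,  0.022,  1.556, -0.011,  1.109, -0.083]), 'joint_vel': array([-0.001,  0.001,  0.001, -0.001, -0.001,  0.001, -0.001]), 'joint_torque': array([-1.0000e-03, -5.9645e+01,  1.6080e+00, -2.8120e+01,  1.3000e-02,
        9.0000e-03, -0.0000e+00]), 'eef_pos': array([0.152, 0.657, 0.303]), 'tool_rot': array([ 0.001,  0.783,  0.622, -0.001]), 'contact_force': array([0.101, 0.35 , 0.452]), 'torque': array([-0.033,  0.042, -0.026]), 'gripper_width': np.float64(0.998)}
scene 409.0350154429198 [1.341 0.485 0.799]
top 437.98568122281955 [ 0.471 -0.018  1.444]
wrist 349.42424225283673 [0.076 0.675 0.373]
```

View pics/scene0.png

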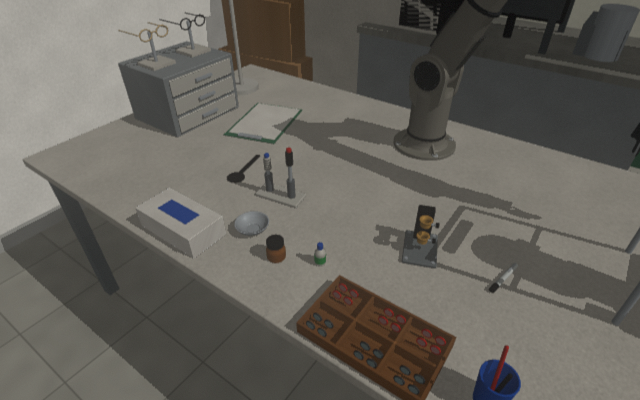

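View pics/top0.png

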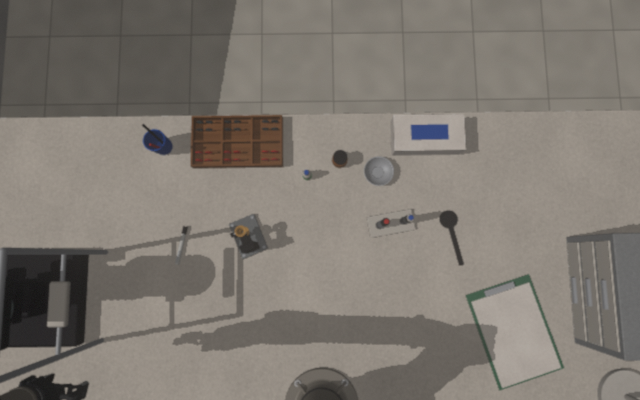

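View pics/wrist0.png

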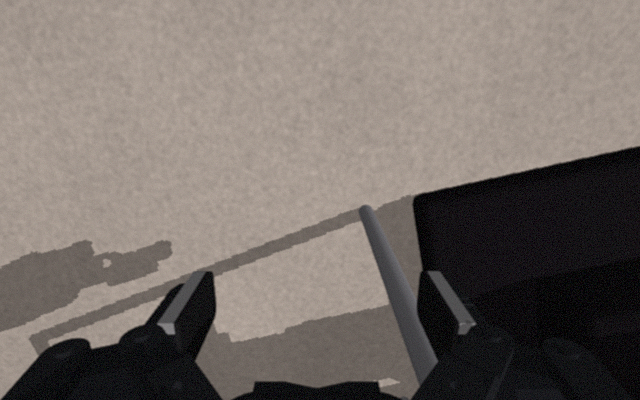

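Scene view: red-capped post at about (289,160), bracket at (425,225). In the top view the holder is at (392,222) and the bracket bushing at (241,231). I'll enlarge the crops and check what the frame on the left is.

Run:
```python
from h import *
c=cam('top'); save(c,'t1.png',(360,200,430,245),11); save(c,'t2.png',(215,205,285,265),10)
for n,(u,v) in dict(barL=(60,300),seat=(30,300),seat2=(85,320),railtop=(170,240),rail2=(170,330),low=(40,390),dark=(186,232),bar=(228,272),base=(322,390),red=(385,222),blue=(409,218),hold=(372,232),plate=(258,228),col=(250,240)).items(): print(n,np.round(dep(c,u,v),3))
s=cam('scene'); save(s,'s1.png',(245,135,325,210),9); save(s,'s2.png',(390,195,450,270),8)
for n,(u,v) in dict(red=(289,151),col=(425,212),f=(625,310),g=(637,240)).items(): print(n,np.round(dep(s,u,v),3))
w=cam('wrist')
for n,(u,v) in dict(blk=(560,240),bar=(390,270),tab=(300,100)).items(): print(n,np.round(dep(w,u,v),3))
```

```text
barL [0.362 0.688 0.251]
seat [0.352 0.851 0.125]
seat2 [ 0.275  0.755 -0.005]
railtop [ 0.527  0.488 -0.   ]
rail2 [ 0.24   0.48  -0.002]
low [0.177 0.631 0.403]
dark [ 0.553  0.437 -0.001]
bar [ 0.421  0.297 -0.001]
base [ 0.069 -0.005  0.07 ]
red [ 0.563 -0.193  0.188]
blue [ 0.576 -0.269  0.153]
hold [ 0.544 -0.174  0.011]
plate [0.562 0.199 0.009]
col [0.521 0.215 0.062]
red [ 0.569 -0.186  0.181]
col [0.51  0.223 0.11 ]
f [0.499 0.703 0.054]
g [0.219 0.705 0.05 ]
blk [0.266 0.881 0.05 ]
bar [0.202 0.699 0.153]
tab [ 0.078  0.657 -0.002]
```

View pics/t1.png

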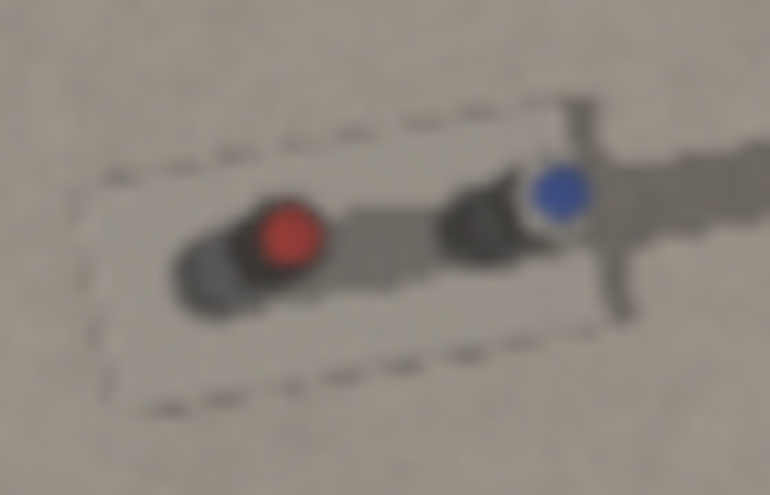

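View pics/t2.png

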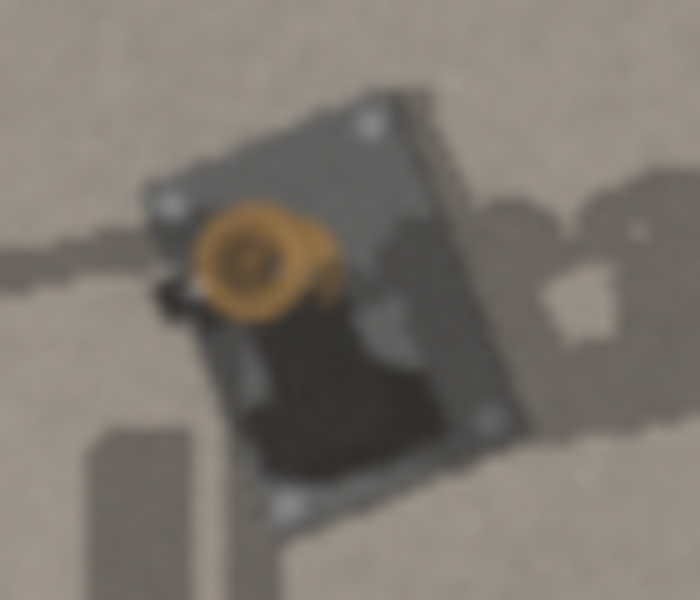

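View pics/s1.png

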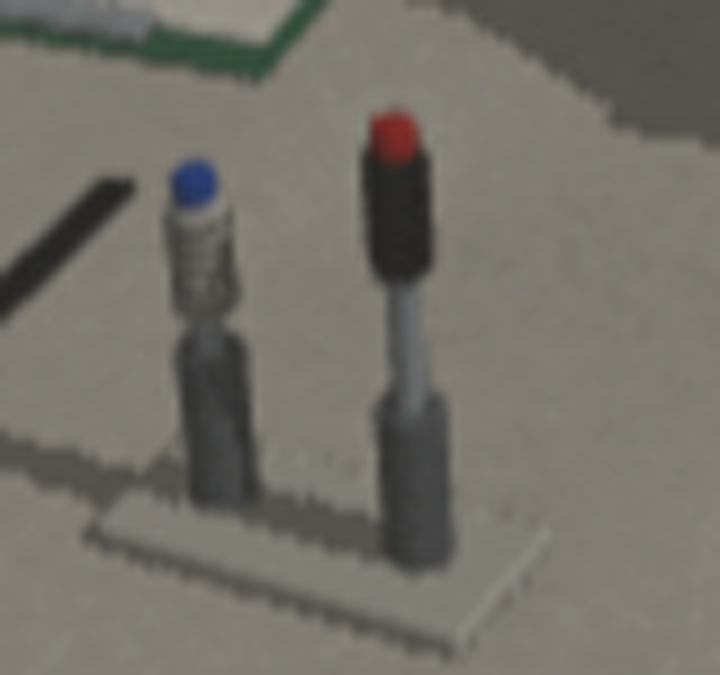

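View pics/s2.png

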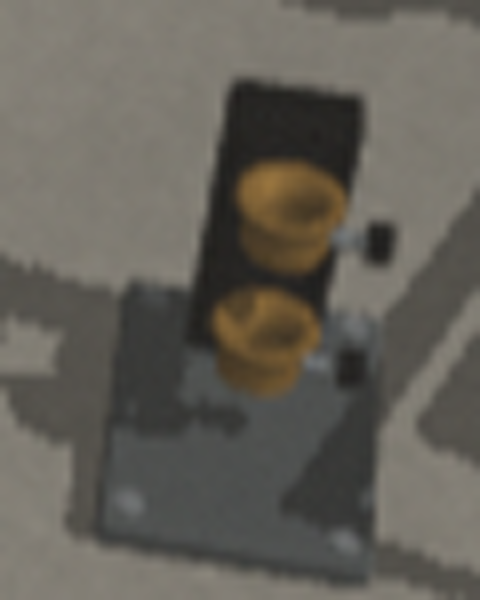

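Run:
```python
from h import *
c=cam('top'); s=cam('scene')
T1=lambda x,y:(360+(x+.5)/11-.5,200+(y+.5)/11-.5)
T2=lambda x,y:(215+(x+.5)/10-.5,205+(y+.5)/10-.5)
S1=lambda x,y:(245+(x+.5)/9-.5,135+(y+.5)/9-.5)
S2=lambda x,y:(390+(x+.5)/8-.5,195+(y+.5)/8-.5)
p=lambda n,a:print(n,np.round(a,4))
p('red top',atz(c,*T1(291,236),.188)); p('red scene',atz(s,*S1(396,137),.182))
p('blue top',atz(c,*T1(561,193),.148)); p('blue scene',atz(s,*S1(195,183),.142))
p('tube top red (top)',atz(c,*T1(215,275),.077)); 
for q in [(85,185),(110,410),(595,100),(632,325)]: p('hold corner',atz(c,*T1(*q),.012))
p('ub top',atz(c,*T2(250,262),.120)); p('ub bore',atz(c,*T2(247,264),.108)); p('ub sc',atz(s,*S2(291,207),.12))
p('lb sc',atz(s,*S2(267,332),.065))
for q in [(150,190),(385,92),(525,432),(285,535)]: p('plate corner',atz(c,*T2(*q),.012))
p('tube sc',atz(s,*S1(414,395),.077)); p('tubespare sc',atz(s,*S1(212,335),.077))
```

```text
red top [ 0.5657 -0.1961  0.188 ]
red scene [ 0.5654 -0.1904  0.182 ]
blue top [ 0.5793 -0.2751  0.148 ]
blue scene [ 0.5777 -0.2703  0.142 ]
tube top red (top) [ 0.5632 -0.19    0.077 ]
hold corner [ 0.595  -0.1601  0.012 ]
hold corner [ 0.5279 -0.1658  0.012 ]
hold corner [ 0.6184 -0.3134  0.012 ]
hold corner [ 0.551  -0.3218  0.012 ]
ub top [0.5474 0.2374 0.12  ]
ub bore [0.5475 0.2406 0.108 ]
ub sc [0.5516 0.2428 0.12  ]
lb sc [0.5502 0.243  0.065 ]
plate corner [0.5776 0.2911 0.012 ]
plate corner [0.6087 0.2145 0.012 ]
plate corner [0.4972 0.1683 0.012 ]
plate corner [0.4651 0.246  0.012 ]
tube sc [ 0.561  -0.1931  0.077 ]
tubespare sc [ 0.5738 -0.2733  0.077 ]
```

```bash
python3 -m creep '[[[0,0,0,0,0,-0.04,0.085],[0,0,0,0,0,-0.04,0.085],[0,0,0,0,0,-0.03,0.085],[0,0,0,-0.025,0.031,0,0.085],[0,0,0,-0.025,0.031,0,0.085],[0,0,0,-0.025,0.031,0,0.085],[0,0,0,-0.025,0.031,0,0.085],[0,0,0,-0.025,0.031,0,0.085],[0,0,0,-0.025,0.031,0,0.085],[0,0,0,-0.025,0.031,0,0.085],[0,0,0,-0.025,0.031,0,0.085],[0,0,0,-0.025,0.031,0,0.085],[0,0,0,-0.025,0.031,0,0.085],[0,0,0,-0.025,0.031,0,0.085],[0,0,0,-0.025,0.031,0,0.085]]]' 30
cat >> h.py <<'E'
def to(x,y,z,yaw):
    "remaining move in tool axes to TCP x,y,z with tool x axis at yaw (deg), tool down"
    o=get_obs(); Rt=R.from_quat(np.roll(o['tool_rot'],-1)).as_matrix()
    a=np.radians(yaw); X=np.array([np.cos(a),np.sin(a),0]); Z=np.array([0,0,-1.]); G=np.c_[X,np.cross(Z,X),Z]
    print('t',round(float(o['t']),2),'pos',np.round(o['eef_pos'],4),'xyaw',round(float(np.degrees(np.arctan2(Rt[1,0],Rt[0,0]))),1),'tilt',np.round(Rt[:,2],4),'F',np.round(o['contact_force'],1),'w',o['gripper_width'])
    print(' shift tool',np.round(Rt.T@(np.array([x,y,z])-o['eef_pos']),4),'rotvec',np.round(R.from_matrix(Rt.T@G).as_rotvec(),4),' shift if turned first',np.round(G.T@(np.array([x,y,z])-o['eef_pos']),4))
    print(' q',np.round(o['q'],2))
E
python3 -c "
from h import *
to(.5655,-.193,.33,8)"
```

```text
t: 1.65
eef_pos: [0.4518, 0.2748, 0.4183]
tool_rot: [-0.003, 0.777, 0.63, 0.001]
contact_force: [0.9, 1.3, 0.2]
gripper_width: 0.999
t 1.65 pos [0.4518 0.2748 0.4183] xyaw 78.1 tilt [-0.0016  0.0066 -1.    ] F [0.9 1.3 0.2] w 0.9986885140580576
 shift tool [-0.4349  0.2079  0.085 ] rotvec [-0.0063 -0.0036  1.2237]  shift if turned first [0.0475 0.4791 0.0883]
 q [-0.91  0.14  0.28  1.77 -0.05  1.24  0.75]
```

```bash
python3 -m creep '[[[0,0,0.12,0,0,0,0.085],[0,0,0.12,0,0,0,0.085],[0,0,0.12,0,0,0,0.085],[0,0,0.12,0,0,0,0.085],[0,0,0.12,0,0,0,0.085],[0,0,0.12,0,0,0,0.085],[0,0,0.12,0,0,0,0.085],[0,0,0.12,0,0,0,0.085],[0,0,0.12,0,0,0,0.085],[0,0,0.12,0,0,0,0.085],[0,0,0,0.005,0.038,0.003,0.085],[0,0,0,0.005,0.038,0.003,0.085],[0,0,0,0.005,0.038,0.003,0.085],[0,0,0,0.005,0.038,0.003,0.085],[0,0,0,0.005,0.038,0.003,0.085],[0,0,0,0.005,0.038,0.003,0.085],[0,0,0,0.005,0.038,0.003,0.085],[0,0,0,0.005,0.038,0.003,0.085],[0,0,0,0.005,0.038,0.003,0.085]]]'
python3 -c "
from h import *
to(.5655,-.193,.33,8)
c=cam('wrist');save(c,'w1.png');print(-c['Rm'].T@c['t'])"
```

```text
t: 3.23
eef_pos: [0.5434, -0.0765, 0.3916]
tool_rot: [-0.007, 0.998, 0.063, 0.005]
contact_force: [0.5, 1.4, 0.2]
gripper_width: 0.997
t 3.23 pos [ 0.5434 -0.0765  0.3916] xyaw 7.2 tilt [ 0.009   0.0142 -0.9999] F [0.5 1.4 0.2] w 0.9971883128393116
 shift tool [0.0067 0.1191 0.0601] rotvec [-0.0128 -0.0108 -0.0145]  shift if turned first [0.0057 0.1185 0.0616]
 q [-0.52  0.21  0.66  1.79 -0.15  1.19  0.31]
[5.33228249e-01 1.36791975e-04 4.62517457e-01]
```

View pics/w1.png

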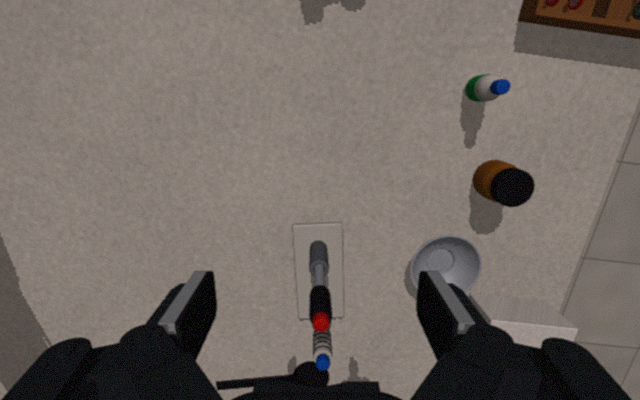

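Wrist view: red cap centre at (321,322), blue at (323,362), tube mouth at about (318,244). The holder lies lengthwise between the jaws.

Run:
```python
from h import *
c=cam('wrist'); save(c,'w2.png',(290,215,360,375),4)
print(atz(c,321,322,.188),dep(c,321,322),atz(c,323,362,.148),atz(c,318,244,.077))
for q in [(292,224),(342,222),(343,318),(298,319)]: print(atz(c,*q,.012))
```

```text
[ 0.56390506 -0.20326262  0.188     ] [ 0.57346153 -0.26551253  0.10040692] [ 0.57653479 -0.2823028   0.148     ] [ 0.55949276 -0.17430995  0.077     ]
[ 0.52492416 -0.17670699  0.012     ]
[ 0.5926752  -0.16621379  0.012     ]
[ 0.61511886 -0.31782599  0.012     ]
[ 0.54816086 -0.32681689  0.012     ]
```

View pics/w2.png

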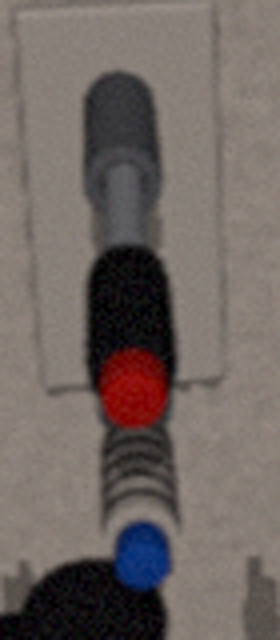

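Run:
```python
from h import *
c=cam('wrist')
im=cv2.cvtColor(c['color'],cv2.COLOR_RGB2HSV)
def blob(h0,h1):
    m=((im[...,0]>=h0)&(im[...,0]<=h1)&(im[...,1]>140)&(im[...,2]>60)).astype(np.uint8)
    m[:,:295]=0;m[:,350:]=0
    ys,xs=np.nonzero(m);return xs.mean(),ys.mean(),len(xs)
r=blob(0,8);b=blob(105,130);print(r,b)
print(atz(c,*r[:2],.188),atz(c,*b[:2],.148)); 
to(.5655,-.193,.33,8); to(.5655,-.193,.33,8)
save(c,'w3.png',(290,215,360,375),4)
```

```text
(np.float64(323.3744680851064), np.float64(315.25106382978726), 235) (np.float64(325.4235294117647), np.float64(356.5882352941176), 170)
[ 0.56432046 -0.19242069  0.188     ] [ 0.57722842 -0.27127227  0.148     ]
t 3.38 pos [ 0.5431 -0.0787  0.3914] xyaw 6.7 tilt [ 0.0082  0.0121 -0.9999] F [ 0.7  0.8 -0.3] w 0.9957157941965781
 shift tool [0.0083 0.1168 0.0602] rotvec [-0.0109 -0.0097 -0.0222]  shift if turned first [0.0063 0.1163 0.0614]
 q [-0.52  0.21  0.66  1.79 -0.15  1.19  0.31]
t 3.38 pos [ 0.5431 -0.0787  0.3914] xyaw 6.7 tilt [ 0.0082  0.0121 -0.9999] F [ 0.7  0.8 -0.3] w 0.9957157941965781
 shift tool [0.0083 0.1168 0.0602] rotvec [-0.0109 -0.0097 -0.0222]  shift if turned first [0.0063 0.1163 0.0614]
 q [-0.52  0.21  0.66  1.79 -0.15  1.19  0.31]
```

View pics/w3.png

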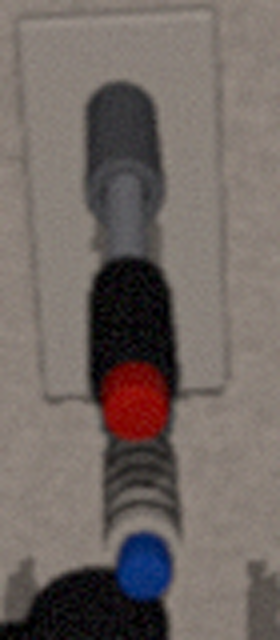

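```bash
python3 -m creep '[[[-0.011,-0.01,-0.022,0.002,0.035,0.02,0.085],[0,0,0,0.002,0.035,0.02,0.085],[0,0,0,0.002,0.035,0.02,0.085],[0,0,0,0,0.01,0,0.085],[0,0,0,0,0,0,0.085],[0,0,0,0,0,0,0.085]]]'
python3 -c "
from h import *
to(.565,-.193,.208,8)"
```

```text
t: 3.88
eef_pos: [0.5683, -0.1843, 0.3298]
tool_rot: [-0.003, 0.997, 0.077, 0.001]
contact_force: [0.2, -0.1, 0.2]
gripper_width: 0.992
t 3.88 pos [ 0.5683 -0.1843  0.3298] xyaw 8.8 tilt [ 0.0016  0.0057 -1.    ] F [ 0.2 -0.1  0.2] w 0.9917863906097167
 shift tool [-0.0049  0.0088  0.1217] rotvec [-0.0054 -0.0025  0.0146]  shift if turned first [-0.0044  0.0082  0.1218]
 q [-0.3   0.38  0.67  1.75 -0.26  1.1   0.61]
```

```bash
python3 -m creep '[[[-0.005,-0.002,0.015,-0.005,0.009,0.01,0.085],[0,0,0,0,0,0.022,0.085],[0,0,0,0,0,0.022,0.085],[0,0,0,0,0,0.022,0.085],[0,0,0,0,0,0,0.085]]]'
python3 -c "
from h import *
to(.565,-.193,.208,8)
c=cam('wrist');save(c,'w4.png');c=cam('scene');save(c,'s4.png',(230,90,350,210),5)"
```

```text
t: 4.3
eef_pos: [0.5671, -0.1865, 0.2539]
tool_rot: [-0.001, 0.997, 0.074, 0.005]
contact_force: [-1.4, -0.4, -0.4]
gripper_width: 0.994
t 4.3 pos [ 0.5671 -0.1865  0.2539] xyaw 8.5 tilt [ 0.009   0.0034 -1.    ] F [-1.4 -0.4 -0.4] w 0.9940061945739925
 shift tool [-0.0034  0.0062  0.0459] rotvec [-0.0021 -0.0094  0.008 ]  shift if turned first [-0.0029  0.0062  0.0459]
 q [-0.26  0.46  0.63  1.83 -0.33  0.95  0.67]
```

View pics/w4.png

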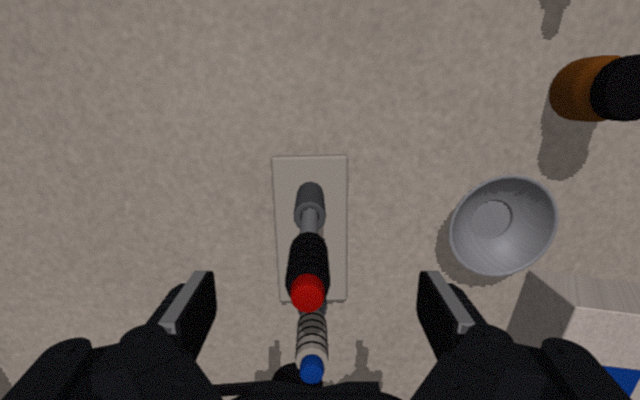

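View pics/s4.png

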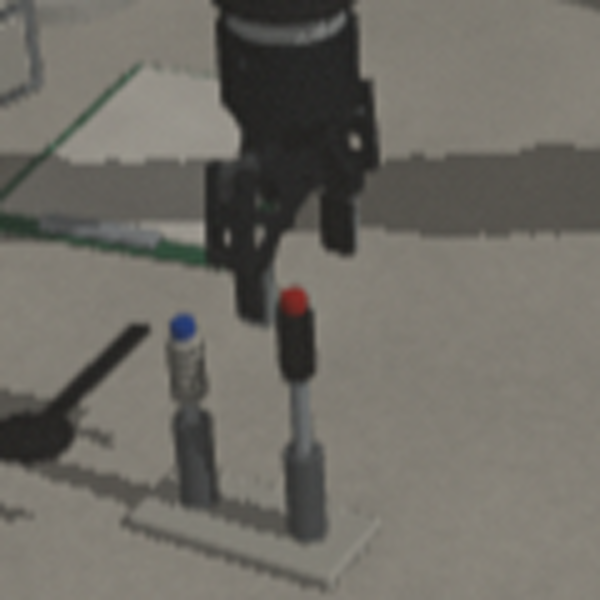

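Run:
```python
from h import *
c=cam('wrist'); save(c,'w5.png',(270,230,350,390),4)
im=cv2.cvtColor(c['color'],cv2.COLOR_RGB2HSV)
def blob(h0,h1):
    m=((im[...,0]>=h0)&(im[...,0]<=h1)&(im[...,1]>140)&(im[...,2]>60)).astype(np.uint8)
    m[:,:285]=0;m[:,350:]=0
    ys,xs=np.nonzero(m);return xs.mean(),ys.mean(),xs.min(),xs.max(),ys.min(),ys.max()
r=blob(0,8);b=blob(105,130);print(r,b)
print(atz(c,*r[:2],.188),atz(c,*b[:2],.148)); 
print(np.round(-c['Rm'].T@c['t'],4),np.round(c['Rm'],3))
to(.565,-.193,.208,8)
```

```text
(np.float64(303.2835820895522), np.float64(285.6980482204363), np.int64(287), np.int64(319), np.int64(267), np.int64(304)) (np.float64(308.2481343283582), np.float64(362.8936567164179), np.int64(297), np.int64(320), np.int64(349), np.int64(376))
[ 0.56467185 -0.19265456  0.188     ] [ 0.57756409 -0.27040263  0.148     ]
[ 0.5565 -0.1105  0.3275] [[ 0.989  0.146  0.013]
 [ 0.135 -0.942  0.306]
 [ 0.057 -0.301 -0.952]]
t 4.45 pos [ 0.5692 -0.1884  0.2586] xyaw 8.4 tilt [ 0.0156  0.0015 -0.9999] F [-0.   0.3  0.1] w 0.998342375664814
 shift tool [-0.0057  0.0039  0.0505] rotvec [ 0.0008 -0.0157  0.007 ]  shift if turned first [-0.0048  0.0039  0.0506]
 q [-0.26  0.45  0.63  1.83 -0.33  0.95  0.66]
```

View pics/w5.png

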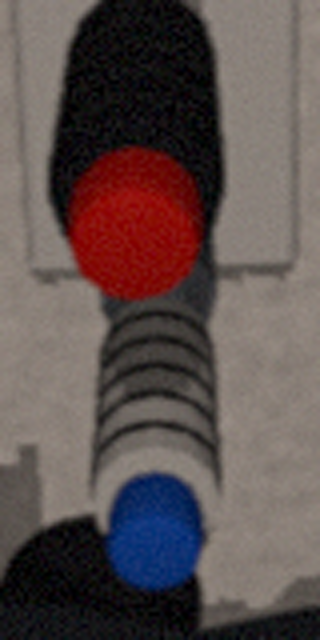

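```bash
python3 -m creep '[[[0,-0.015,0.007,-0.005,0.004,0.0,0.085],[0,0,0,0,0,0.012,0.085],[0,0,0,0,0,0.012,0.085],[0,0,0,0,0,0.012,0.085],[0,0,0,0,0,0.008,0.085],[0,0,0,0,0,0,0.085]]]'
python3 -c "
from h import *
to(.565,-.1935,.208,8)"
```

```text
t: 4.95
eef_pos: [0.5671, -0.194, 0.2155]
tool_rot: [0.001, 0.998, 0.07, 0.004]
contact_force: [-0.5, -0.4, 0.3]
gripper_width: 0.997
t 4.95 pos [ 0.5671 -0.194   0.2155] xyaw 8.0 tilt [ 0.0086 -0.002  -1.    ] F [-0.5 -0.4  0.3] w 0.996979848907312
 shift tool [-0.002  -0.0008  0.0075] rotvec [ 0.0032 -0.0082 -0.0001]  shift if turned first [-0.002  -0.0007  0.0075]
 q [-0.22  0.51  0.6   1.86 -0.37  0.88  0.7 ]
```

```bash
python3 -m creep '[[[0.003,-0.008,0,-0.003,-0.001,0.006,0.085],[0,0,0,0,0,0,0.085],[0,0,0,0,0,0,0.02],[0,0,0,0,0,0,0.01],[0,0,0,0,0,0,0.01],[0,0,0,0,0,0,0.01],[0,0,0,0,0,0,0.01],[0,0,0,0,0,0,0.01],[0,0,0,0,0,0,0.01],[0,0,0,0,0,0,0.01]]]' 50
python3 -c "
from h import *
to(.565,-.1935,.208,8)
c=cam('wrist');save(c,'w6.png')"
```

```text
t: 5.78
eef_pos: [0.5638, -0.1936, 0.2088]
tool_rot: [-0.0, 0.998, 0.07, -0.0]
contact_force: [-0.4, 1.0, -1.1]
gripper_width: 0.238
t 5.78 pos [ 0.5638 -0.1936  0.2088] xyaw 8.0 tilt [-9.e-04 -0.e+00 -1.e+00] F [-0.4  1.  -1.1] w 0.23779883849000685
 shift tool [0.0012 0.0001 0.0008] rotvec [-0.0001  0.0009 -0.0004]  shift if turned first [0.0012 0.0001 0.0008]
 q [-0.22  0.52  0.6   1.87 -0.37  0.87  0.7 ]
```

View pics/w6.png

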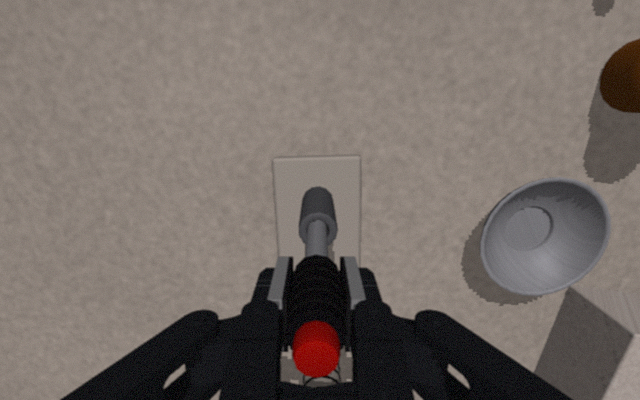

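Post gripped between the pads, opening about 20 mm; lifting straight up.

```bash
python3 -m creep '[[[0,0,0,0,0,-0.01,0.01],[0,0,0,0,0,-0.015,0.01],[0,0,0,0,0,-0.02,0.01],[0,0,0,0,0,-0.02,0.01],[0,0,0,0,0,-0.02,0.01],[0,0,0,0,0,-0.02,0.01],[0,0,0,0,0,-0.02,0.01],[0,0,0,0,0,-0.02,0.01],[0,0,0,0,0,-0.02,0.01],[0,0,0,0,0,-0.01,0.01],[0,0,0,0,0,0,0.01],[0,0,0,0,0,0,0.01]]]'
python3 -c "
from h import *
to(.549,.24,.376,8)
c=cam('wrist');save(c,'w7.png')
c=cam('scene');save(c,'s7.png',(200,30,360,210),4)"
```

```text
t: 6.83
eef_pos: [0.5628, -0.1947, 0.3977]
tool_rot: [0.001, 0.998, 0.068, 0.001]
contact_force: [-0.3, 0.5, -1.6]
gripper_width: 0.243
t 6.83 pos [ 0.5628 -0.1947  0.3977] xyaw 7.8 tilt [ 0.0019 -0.002  -1.    ] F [-0.3  0.5 -1.6] w 0.24325046108117268
 shift tool [ 0.0455 -0.4325  0.0208] rotvec [ 0.0022 -0.0016 -0.0032]  shift if turned first [ 0.0469 -0.4323  0.0217]
 q [-0.32  0.32  0.71  1.67 -0.21  1.23  0.57]
```

View pics/w7.png

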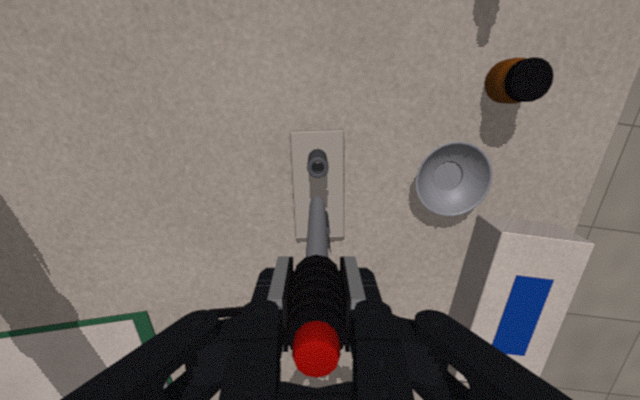

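View pics/s7.png

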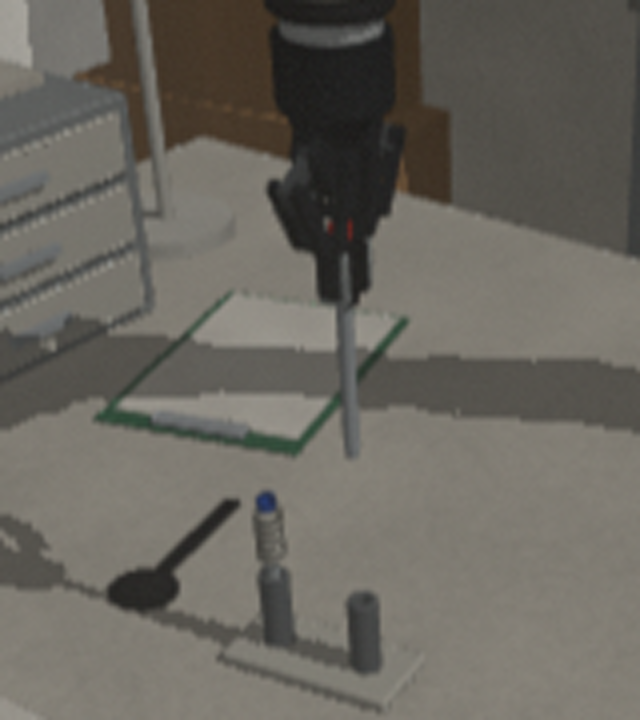

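```bash
python3 -m creep '[[[0,0,0,0.002,-0.015,0,0.01],[0,0,0,0.003,-0.03,0,0.01],[0,0,0,0.004,-0.035,0,0.01],[0,0,0,0.004,-0.035,0,0.01],[0,0,0,0.004,-0.035,0,0.01],[0,0,0,0.004,-0.035,0,0.01],[0,0,0,0.004,-0.035,0,0.01],[0,0,0,0.004,-0.035,0,0.01],[0,0,0,0.004,-0.035,0,0.01],[0,0,0,0.004,-0.035,0,0.01],[0,0,0,0.004,-0.035,0,0.01],[0,0,0,0.003,-0.03,0,0.01],[0,0,0,0.001,-0.015,0,0.01],[0,0,0,0,-0.005,0,0.01],[0,0,0,0,0,0,0.01],[0,0,0,0,0,0,0.01]]]'
python3 -c "
from h import *
to(.549,.24,.376,8)"
```

```text
t: 8.27
eef_pos: [0.5431, 0.233, 0.3707]
tool_rot: [0.008, 0.998, 0.064, -0.018]
contact_force: [0.2, -0.8, -1.5]
gripper_width: 0.245
t 8.27 pos [0.5431 0.233  0.3707] xyaw 7.4 tilt [-0.0346 -0.0178 -0.9992] F [ 0.2 -0.8 -1.5] w 0.244746790727207
 shift tool [ 0.0065 -0.0062 -0.0056] rotvec [ 0.013   0.0366 -0.011 ]  shift if turned first [ 0.0068 -0.0062 -0.0053]
 q [-0.92  0.32  0.53  1.69 -0.17  1.22 -0.22]
```

```bash
python3 -m creep '[[[0.013,0.037,-0.011,0.007,-0.006,-0.005,0.01],[0,0,0,0,0,0,0.01],[0,0,0,0,0,0,0.01],[0,0,0,0,0,0,0.01]]]'
python3 -c "
from h import *
to(.549,.24,.376,8)
c=cam('wrist');save(c,'w8.png');c=cam('scene');save(c,'s8.png',(360,90,480,270),4);c=cam('top');save(c,'t8.png',(190,160,310,270),5)
to(.549,.24,.376,8)"
```

```text
t: 8.6
eef_pos: [0.5506, 0.2308, 0.3748]
tool_rot: [0.002, 0.998, 0.064, -0.001]
contact_force: [0.2, -1.4, -0.7]
gripper_width: 0.242
t 8.6 pos [0.5506 0.2308 0.3748] xyaw 7.4 tilt [-0.0012 -0.0039 -1.    ] F [ 0.2 -1.4 -0.7] w 0.2417197368009529
 shift tool [-0.0005 -0.0094 -0.0012] rotvec [ 0.0037  0.0017 -0.0113]  shift if turned first [-0.0003 -0.0094 -0.0012]
 q [-0.91  0.31  0.53  1.69 -0.17  1.19 -0.22]
t 8.75 pos [0.5506 0.2316 0.3747] xyaw 7.4 tilt [-0.001  -0.0036 -1.    ] F [ 0.6  1.2 -1.7] w 0.24275833686416404
 shift tool [-0.0005 -0.0086 -0.0013] rotvec [ 0.0035  0.0015 -0.0104]  shift if turned first [-0.0004 -0.0086 -0.0013]
 q [-0.91  0.31  0.53  1.69 -0.17  1.19 -0.22]
```

View pics/w8.png

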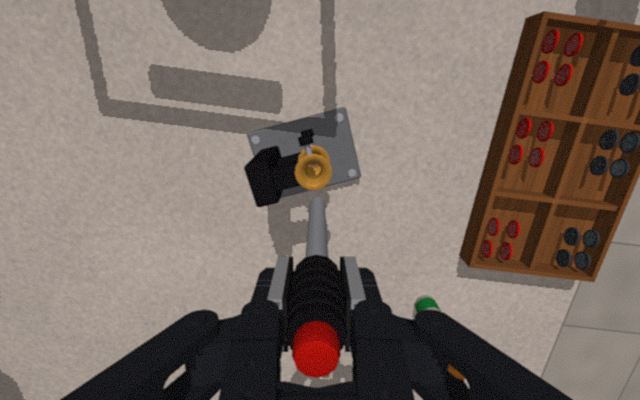

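View pics/s8.png

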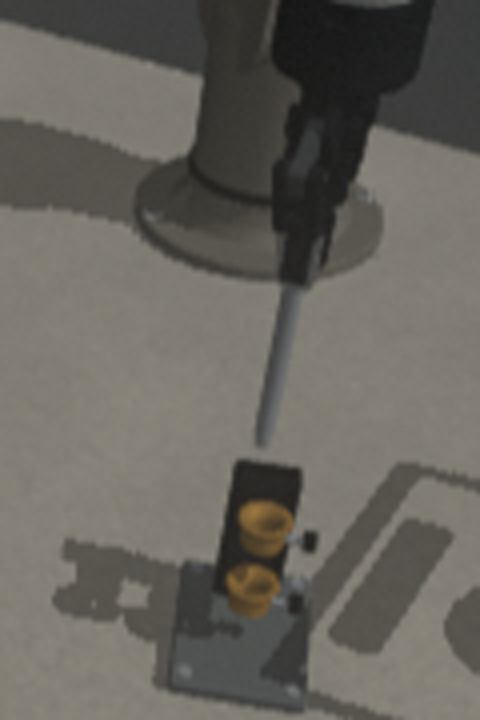

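View pics/t8.png

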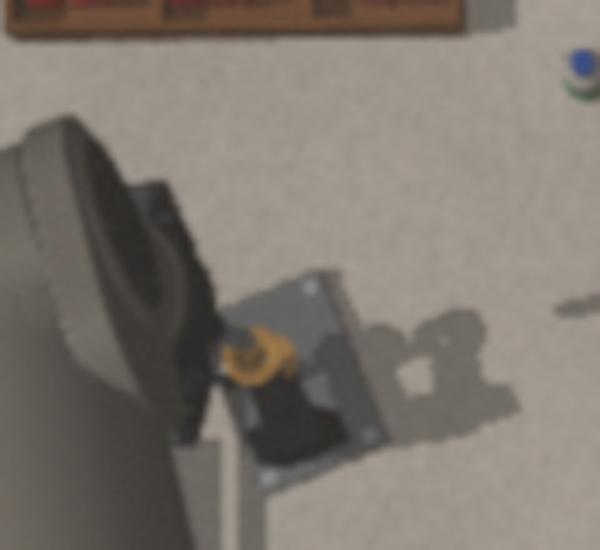

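Wrist view: upper mouth at (314,167), stem tip at about (317,203). Scene view: the tip is above the bracket. Next I'll enlarge both views.

Run:
```python
from h import *
c=cam('wrist');save(c,'w9.png',(270,130,350,220),6)
s=cam('scene');save(s,'s9.png',(400,190,450,255),9)
o=get_obs();Rt=R.from_quat(np.roll(o['tool_rot'],-1)).as_matrix()
tip=o['eef_pos']+Rt@[0,0,.196]
print('nominal tip',tip,'wrist',(proj(c,tip)-[270,130])*6,'scene',(proj(s,tip)-[400,190])*9)
for z in [.12,.065]:
  p=[.549,.24,z]; print('wrist',(proj(c,p)-[270,130])*6,'scene',(proj(s,p)-[400,190])*9)
```

```text
nominal tip [0.55020149 0.23184215 0.1786755 ] wrist [276.45487087 399.07606924] scene [231.86852252  93.57254516]
wrist [276.41199431 243.63051063] scene [227.98529103 265.31181383]
wrist [277.11113205 179.77193789] scene [198.61037493 408.24594262]
```

View pics/w9.png

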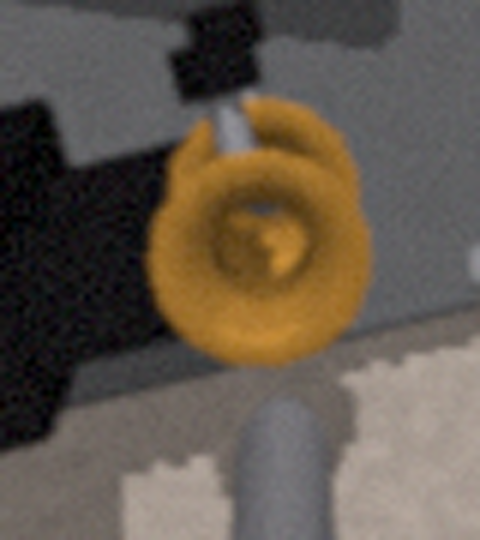

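View pics/s9.png

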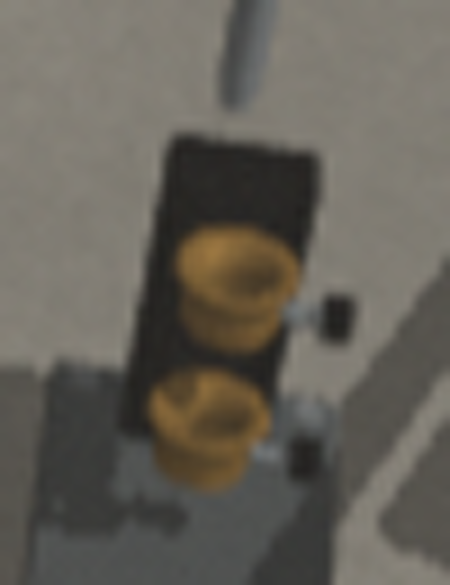

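Run:
```python
from h import *
c=cam('wrist');s=cam('scene')
W=lambda x,y:(270+(x+.5)/6-.5,130+(y+.5)/6-.5)
S=lambda x,y:(400+(x+.5)/9-.5,190+(y+.5)/9-.5)
print('wrist tip',atz(c,*W(286,432),.1787),'mouth',atz(c,*W(260,257),.12),'bore bot',atz(c,*W(263,245),.113))
print('scene tip',atz(s,*S(233,98),.1787),'mouth',atz(s,*S(239,268),.12),'low',atz(s,*S(209,412),.065))
to(.549,.24,.376,8)
```

```text
wrist tip [0.55155156 0.22875341 0.1787    ] mouth [0.54614341 0.23884212 0.12      ] bore bot [0.54649322 0.23931421 0.113     ]
scene tip [0.55086437 0.23129411 0.1787    ] mouth [0.54732167 0.24137347 0.12      ] low [0.54781923 0.24147127 0.065     ]
t 8.95 pos [0.5503 0.2329 0.3746] xyaw 7.5 tilt [-9.0e-04 -3.3e-03 -1.0e+00] F [-1.1 -0.6 -1.4] w 0.24421512215948485
 shift tool [-0.0004 -0.0073 -0.0014] rotvec [ 0.0032  0.0014 -0.0084]  shift if turned first [-0.0003 -0.0073 -0.0014]
 q [-0.91  0.31  0.53  1.69 -0.17  1.19 -0.22]
```

```bash
python3 -m creep '[[[0.02,0,0,-0.004,-0.006,0,0.01],[0,0,0,0,0,0,0.01],[0,0,0,0,0,0,0.01],[0,0,0,0,0,0,0.01],[0,0,0,0,0,0,0.01]]]'
python3 - <<'E'
from h import *
c=cam('wrist');save(c,'w10.png',(270,130,350,220),6)
s=cam('scene');save(s,'s10.png',(400,120,460,255),5)
o=get_obs();Rt=R.from_quat(np.roll(o['tool_rot'],-1)).as_matrix()
to(.549,.24,.376,8)
tip=o['eef_pos']+Rt@[0,0,.196]
g=o['eef_pos']+Rt@[0,0,.054];print('tip',tip)
for d in (.142,.1,.06,.03):
  p=g-[0,0,d];print(d,np.round((proj(c,p)-[270,130]+.5)*6-.5),np.round((proj(s,p)-[400,120]+.5)*5-.5))
E
```

```text
t: 9.37
eef_pos: [0.5447, 0.2396, 0.3745]
tool_rot: [-0.009, 0.998, 0.066, -0.002]
contact_force: [0.4, 0.5, -0.8]
gripper_width: 0.24
t 9.47 pos [0.5447 0.2395 0.3745] xyaw 7.6 tilt [-0.0044  0.0187 -0.9998] F [ 0.2  0.6 -1.2] w 0.24542009673502718
 shift tool [ 0.0043  0.0001 -0.0015] rotvec [-0.0191  0.0018 -0.0072]  shift if turned first [ 0.0043  0.0001 -0.0015]
 q [-0.92  0.31  0.52  1.7  -0.18  1.18 -0.22]
tip [0.54385332 0.24319226 0.17851406]
0.142 [281. 429.] [152. 405.]
0.1 [281. 530.] [166. 336.]
0.06 [280. 664.] [181. 267.]
0.03 [279. 804.] [192. 212.]
```

View pics/w10.png

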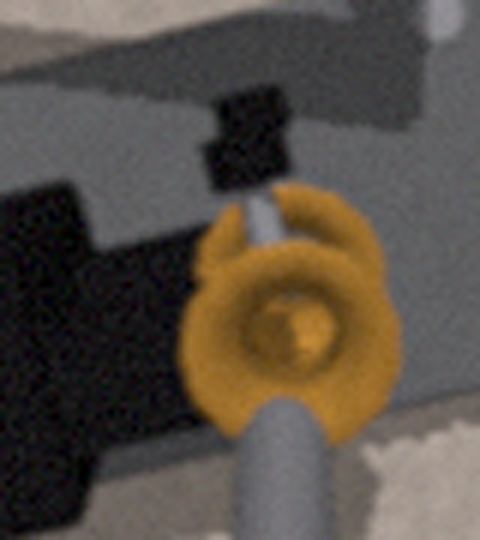

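View pics/s10.png

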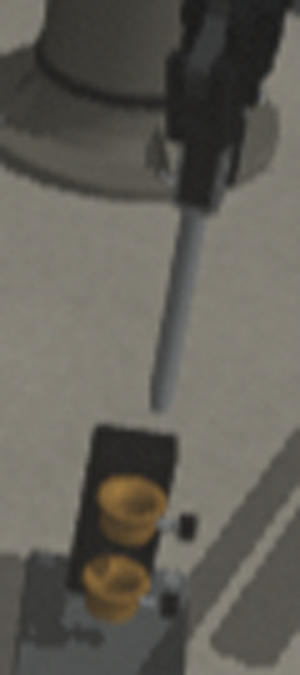

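Run:
```python
from h import *
s=cam('scene');save(s,'s11.png',(422,155,448,208),11)
to(.549,.24,.376,8)
o=get_obs();Rt=R.from_quat(np.roll(o['tool_rot'],-1)).as_matrix()
g=o['eef_pos']+Rt@[0,0,.054]
for d in (.142,.1,.06,.03):
  p=g-[0,0,d];q=g+Rt@[0,0,d];print(d,np.round((proj(s,p)-[422,155]+.5)*11-.5),np.round((proj(s,q)-[422,155]+.5)*11-.5))
im=s['color'].astype(int)
for v in range(162,204,3): print(v,[int(x) for x in im[v,424:446].sum(1)//3])
```

```text
t 9.52 pos [0.5447 0.2395 0.3745] xyaw 7.6 tilt [-0.0044  0.0187 -0.9998] F [-0.3 -0.1 -1. ] w 0.24467724511786
 shift tool [ 0.0043 -0.     -0.0015] rotvec [-0.0191  0.0018 -0.0073]  shift if turned first [ 0.0043  0.0001 -0.0015]
 q [-0.92  0.31  0.52  1.7  -0.18  1.18 -0.22]
0.142 [ 93. 506.] [105. 509.]
0.1 [124. 354.] [133. 356.]
0.06 [156. 202.] [161. 203.]
0.03 [180.  83.] [183.  84.]
162 [123, 123, 123, 123, 124, 124, 122, 122, 125, 125, 124, 115, 75, 72, 72, 74, 69, 74, 86, 99, 123, 125]
165 [123, 124, 123, 124, 125, 124, 123, 122, 123, 125, 123, 106, 71, 71, 83, 96, 108, 121, 124, 124, 124, 125]
168 [125, 124, 124, 123, 122, 122, 122, 123, 124, 125, 121, 74, 67, 78, 91, 103, 116, 123, 124, 123, 122, 122]
171 [123, 122, 123, 123, 124, 125, 126, 125, 125, 123, 101, 71, 73, 85, 97, 110, 126, 125, 123, 122, 125, 124]
174 [123, 121, 122, 122, 122, 123, 124, 124, 124, 120, 76, 70, 79, 93, 106, 119, 126, 125, 122, 123, 122, 122]
177 [122, 122, 123, 123, 123, 123, 124, 125, 125, 100, 71, 74, 87, 100, 110, 122, 124, 123, 122, 125, 126, 125]
180 [120, 122, 121, 120, 121, 122, 123, 124, 120, 72, 70, 81, 96, 107, 119, 126, 125, 126, 126, 126, 123, 125]
183 [123, 123, 122, 121, 122, 121, 122, 122, 88, 69, 77, 92, 103, 113, 125, 126, 125, 123, 123, 123, 125, 126]
186 [127, 124, 124, 123, 125, 123, 122, 115, 72, 72, 84, 99, 108, 121, 126, 125, 127, 127, 125, 123, 125, 125]
189 [122, 122, 123, 124, 124, 124, 121, 90, 73, 77, 93, 105, 113, 124, 125, 124, 126, 125, 125, 125, 124, 124]
192 [123, 123, 123, 122, 124, 124, 116, 75, 74, 88, 100, 109, 120, 124, 123, 124, 122, 123, 124, 123, 122, 124]
195 [123, 125, 125, 125, 125, 125, 83, 73, 81, 97, 107, 116, 125, 124, 123, 122, 123, 123, 123, 122, 124, 125]
198 [123, 123, 123, 123, 123, 107, 73, 77, 91, 105, 112, 123, 121, 123, 122, 123, 125, 124, 124, 126, 126, 125]
201 [122, 123, 123, 124, 124, 120, 81, 81, 97, 109, 122, 124, 122, 122, 124, 123, 125, 126, 126, 124, 124, 123]
```

View pics/s11.png

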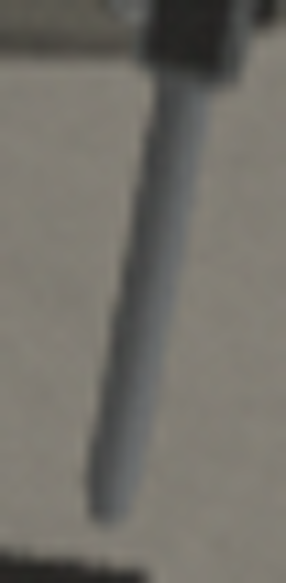

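Run:
```python
from h import *
c=cam('wrist');s=cam('scene')
W=lambda x,y:(270+(x+.5)/6-.5,130+(y+.5)/6-.5)
S=lambda x,y:(400+(x+.5)/9-.5,190+(y+.5)/9-.5)
a=atz(c,*W(286,432),.1785);b=atz(c,*W(290,348),.12);print('wrist',a,b,b-a)
a=atz(s,422+110.5/11-.5,155+505.5/11-.5,.1785);b=atz(s,*S(239,268),.12);print('scene',a,b,b-a)
```

```text
wrist [0.54523358 0.24006205 0.1785    ] [0.54626521 0.23742965 0.12      ] [ 0.00103163 -0.0026324  -0.0585    ]
scene [0.54191233 0.24343642 0.1785    ] [0.54732167 0.24137347 0.12      ] [ 0.00540934 -0.00206294 -0.0585    ]
```

```bash
python3 -m creep '[[[-0.014,0.002,0,0.002,0,0,0.01],[0,0,0,0,0,0.015,0.01],[0,0,0,0,0,0.015,0.01],[0,0,0,0,0,0.01,0.01],[0,0,0,0,0,0,0.01],[0,0,0,0,0,0,0.01],[0,0,0,0,0,0,0.01]]]'
python3 - <<'E'
from h import *
c=cam('wrist');save(c,'w12.png',(270,130,350,220),6)
s=cam('scene');save(s,'s12.png',(400,165,450,255),7)
to(.547,.24,.376,8)
E
```

```text
t: 10.2
eef_pos: [0.5482, 0.2404, 0.3341]
tool_rot: [-0.001, 0.998, 0.066, 0.001]
contact_force: [-0.7, 0.1, -0.2]
gripper_width: 0.243
t 10.3 pos [0.5484 0.2404 0.3346] xyaw 7.6 tilt [ 0.0034  0.0029 -1.    ] F [ 0.7  0.5 -1.1] w 0.2433244326270974
 shift tool [-0.0013  0.0001 -0.0414] rotvec [-0.0024 -0.0038 -0.0071]  shift if turned first [-0.0015  0.0002 -0.0414]
 q [-0.91  0.35  0.51  1.74 -0.19  1.1  -0.21]
```

View pics/w12.png

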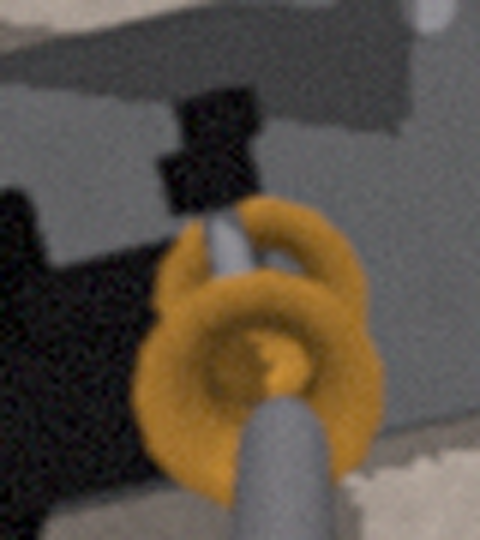

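View pics/s12.png

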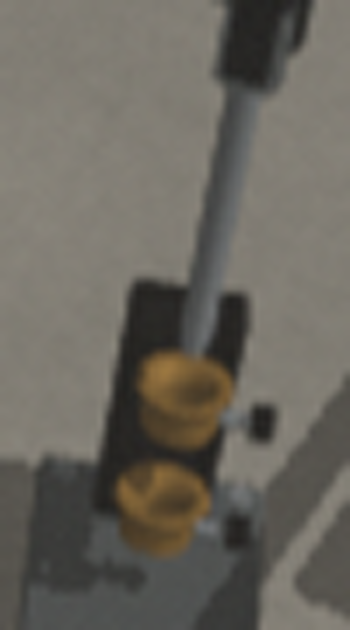

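Run:
```python
from h import *
c=cam('wrist');s=cam('scene')
W=lambda x,y:(270+(x+.5)/6-.5,130+(y+.5)/6-.5)
S=lambda x,y:(400+(x+.5)/7-.5,165+(y+.5)/7-.5)
a=atz(c,*W(286,432),.1383);b=atz(c,*W(258,389),.12);print('wrist',a,b,b-a)
a=atz(s,*S(196,349),.1383);b=atz(s,*S(186,383),.12);print('scene',a,b,b-a)
print((proj(s,a-[0,0,.0183])-[400,165]+.5)*7)
```

```text
wrist [0.55045326 0.23783207 0.1383    ] [0.54654904 0.23810394 0.12      ] [-0.00390422  0.00027187 -0.0183    ]
scene [0.5490766  0.24302112 0.1383    ] [0.5471028  0.24136143 0.12      ] [-0.0019738  -0.00165969 -0.0183    ]
[188.46705952 388.1402012 ]
```

```bash
python3 -m creep '[[[0,-0.003,0,-0.0025,0,0,0.01],[0,0,0,0,0,0,0.01],[0,0,0,0,0,0.006,0.01],[0,0,0,0,0,0.006,0.01],[0,0,0,0,0,0.006,0.01],[0,0,0,0,0,0.006,0.01],[0,0,0,0,0,0,0.01],[0,0,0,0,0,0,0.01]]]'
python3 - <<'E'
from h import *
c=cam('wrist');save(c,'w13.png',(270,130,350,220),6)
s=cam('scene');save(s,'s13.png',(400,165,450,255),7)
to(.547,.24,.376,8)
E
```

```text
t: 11.07
eef_pos: [0.5458, 0.24, 0.3087]
tool_rot: [-0.002, 0.998, 0.066, 0.001]
contact_force: [0.2, -0.1, -0.2]
gripper_width: 0.245
t 11.17 pos [0.5458 0.2401 0.3089] xyaw 7.6 tilt [ 0.0013  0.0037 -1.    ] F [-0.5 -0.2 -0.2] w 0.24998224460319385
 shift tool [ 0.0013 -0.     -0.067 ] rotvec [-0.0035 -0.0018 -0.0072]  shift if turned first [ 0.0012  0.0002 -0.0671]
 q [-0.91  0.37  0.5   1.77 -0.2   1.05 -0.2 ]
```

View pics/w13.png

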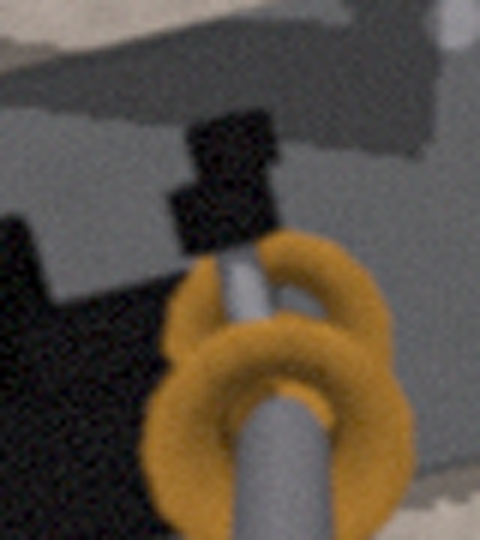

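View pics/s13.png

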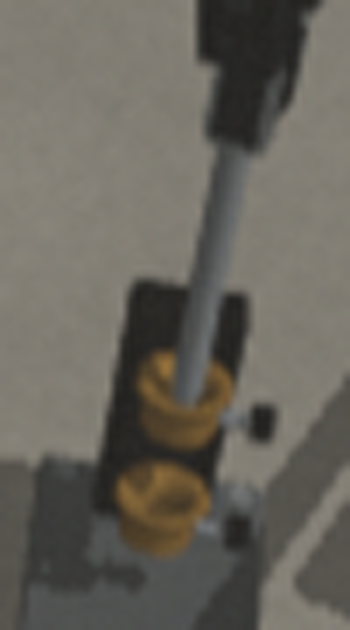

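The tip is inside the upper mouth and centred in the bore ring (ring about x 228–335, stem 237–330 in the crop), with no contact force. I'll keep lowering.

```bash
python3 -m creep '[[[0,0,0,0,0,0.006,0.01],[0,0,0,0,0,0.006,0.01],[0,0,0,0,0,0.006,0.01],[0,0,0,0,0,0.006,0.01],[0,0,0,0,0,0,0.01],[0,0,0,0,0,0,0.01]]]'
python3 - <<'E'
from h import *
c=cam('wrist');save(c,'w14.png',(270,130,350,220),6)
s=cam('scene');save(s,'s14.png',(400,165,450,255),7)
to(.547,.24,.2245,8)
E
```

```text
t: 11.67
eef_pos: [0.5458, 0.2401, 0.2825]
tool_rot: [-0.002, 0.998, 0.066, 0.001]
contact_force: [0.7, 0.3, -1.1]
gripper_width: 0.246
t 11.77 pos [0.5458 0.2401 0.2828] xyaw 7.6 tilt [ 0.0013  0.0038 -1.    ] F [-0.2  0.1 -1. ] w 0.2416360930641832
 shift tool [0.0011 0.0005 0.0583] rotvec [-0.0036 -0.0018 -0.0072]  shift if turned first [0.0012 0.0003 0.0583]
 q [-0.9   0.4   0.49  1.8  -0.22  1.   -0.18]
```

View pics/w14.png

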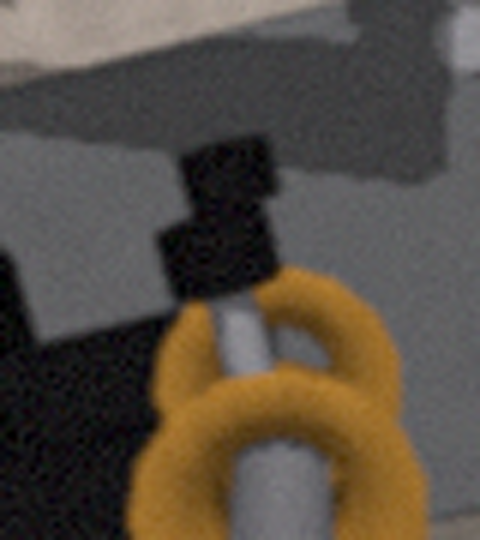

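View pics/s14.png

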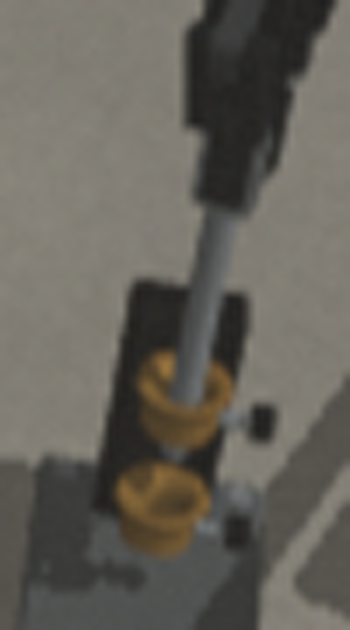

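```bash
python3 -m creep '[[[0,0,0,0,0,0.006,0.01],[0,0,0,0,0,0.006,0.01],[0,0,0,0,0,0.006,0.01],[0,0,0,0,0,0.006,0.01],[0,0,0,0,0,0,0.01]]]'
python3 - <<'E'
from h import *
c=cam('wrist');save(c,'w15.png',(270,130,350,220),6)
s=cam('scene');save(s,'s15.png',(400,165,450,255),7)
to(.547,.24,.2245,8)
E
```

```text
t: 12.18
eef_pos: [0.5459, 0.2402, 0.257]
tool_rot: [-0.002, 0.998, 0.066, 0.001]
contact_force: [-0.2, -0.2, -0.8]
gripper_width: 0.241
t 12.28 pos [0.5464 0.2403 0.2581] xyaw 7.6 tilt [ 0.003  0.005 -1.   ] F [ 0.1 -0.1 -1. ] w 0.24541923979931968
 shift tool [0.0004 0.0006 0.0336] rotvec [-0.0045 -0.0036 -0.0072]  shift if turned first [0.0005 0.0004 0.0336]
 q [-0.88  0.42  0.48  1.82 -0.24  0.95 -0.17]
```

View pics/s15.png

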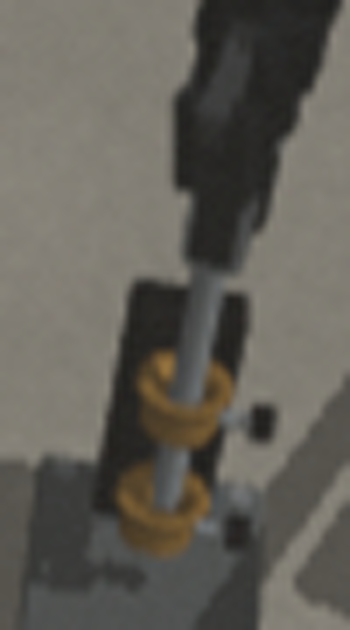

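The tip is entering the lower mouth, and forces are about zero.

```bash
python3 -m creep '[[[-0.002,-0.003,0,0,0,0.005,0.01],[0,0,0,0,0,0.005,0.01],[0,0,0,0,0,0.005,0.01],[0,0,0,0,0,0,0.01]]]'
python3 -c "
from h import *
to(.547,.24,.2245,8)"
python3 -m creep '[[[0,0,0,0,0,0.005,0.01],[0,0,0,0,0,0.005,0.01],[0,0,0,0,0,0.005,0.01],[0,0,0,0,0,0,0.01],[0,0,0,0,0,0,0.01]]]'
python3 - <<'E'
from h import *
c=cam('wrist');save(c,'w16.png',(250,130,370,220),6)
s=cam('scene');save(s,'s16.png',(395,185,455,260),8)
to(.547,.24,.2245,8)
E
```

```text
t: 12.62
eef_pos: [0.5466, 0.2405, 0.2423]
tool_rot: [-0.001, 0.998, 0.066, 0.0]
contact_force: [0.7, -0.0, -1.0]
gripper_width: 0.244
t 12.62 pos [0.5466 0.2405 0.2423] xyaw 7.6 tilt [ 4.0e-04  2.9e-03 -1.0e+00] F [ 0.7 -0.  -1. ] w 0.24422359307837593
 shift tool [0.0004 0.0006 0.0178] rotvec [-0.0028 -0.0008 -0.0071]  shift if turned first [0.0004 0.0006 0.0178]
 q [-0.88  0.45  0.47  1.83 -0.25  0.92 -0.16]
t: 13.03
eef_pos: [0.5466, 0.2406, 0.2252]
tool_rot: [-0.001, 0.998, 0.066, 0.0]
contact_force: [-0.0, -1.0, -0.6]
gripper_width: 0.241
t 13.13 pos [0.5466 0.2406 0.2254] xyaw 7.6 tilt [ 3.0e-04  2.7e-03 -1.0e+00] F [-0.1 -0.8 -1.1] w 0.24182787046302348
 shift tool [0.0003 0.0006 0.0009] rotvec [-0.0026 -0.0007 -0.0071]  shift if turned first [0.0003 0.0006 0.0009]
 q [-0.87  0.47  0.46  1.85 -0.27  0.89 -0.15]
```

View pics/s16.png

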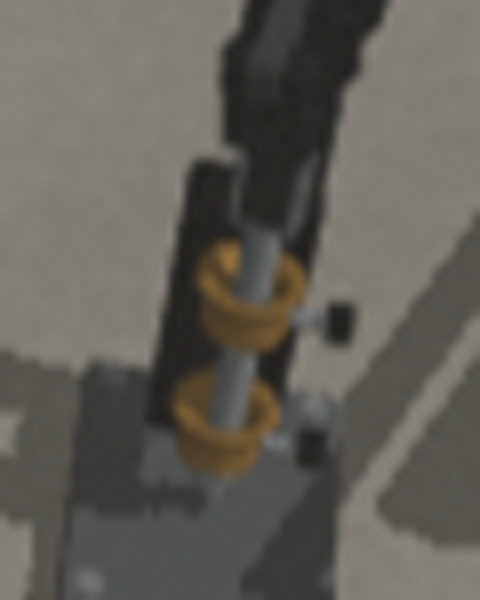

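View pics/w16.png

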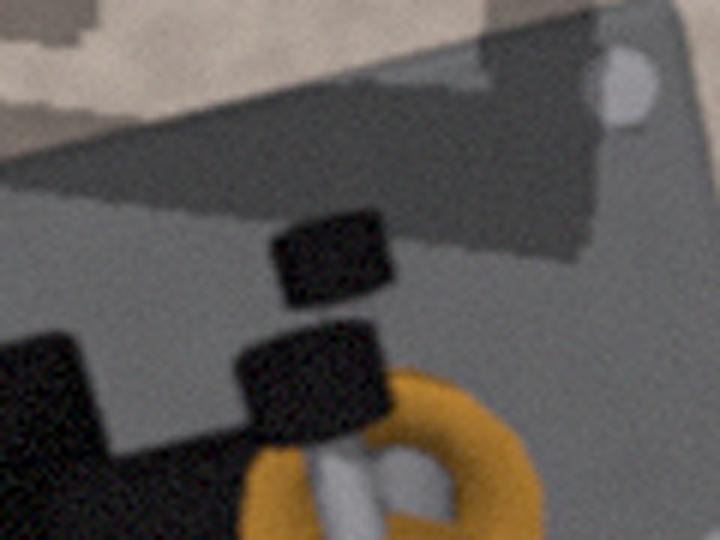

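```bash
python3 -m creep '[[[0,0,0,0,0,0,0.01],[0,0,0,0,0,0,0.01],[0,0,0,0,0,0,0.01],[0,0,0,0,0,0,0.01],[0,0,0,0,0,0,0.01],[0,0,0,0,0,0,0.01]]]'
python3 - <<'E'
from h import *
c=cam('wrist');save(c,'w17.png');to(.547,.24,.2253,8)
im=cv2.cvtColor(c['color'],cv2.COLOR_RGB2HSV)
for n in ['w6','w7','w8','w17']:
    im=cv2.cvtColor(cv2.imread(f'pics/{n}.png'),cv2.COLOR_BGR2HSV)
    m=((im[...,0]<=8)&(im[...,1]>140)&(im[...,2]>60));m[:300]=0;m[:,:280]=0;m[:,360:]=0
    ys,xs=np.nonzero(m);print(n,xs.mean(),ys.mean(),len(xs))
print(np.abs(get_obs()['joint_vel']).max())
E
```

```text
t: 13.63
eef_pos: [0.5468, 0.2406, 0.2262]
tool_rot: [-0.002, 0.998, 0.066, 0.001]
contact_force: [-0.4, -0.4, -1.8]
gripper_width: 0.247
t 13.68 pos [0.5468 0.2406 0.2262] xyaw 7.6 tilt [ 0.0012  0.0033 -1.    ] F [-1.   0.6 -1.2] w 0.2409479634007091
 shift tool [0.0001 0.0007 0.0009] rotvec [-0.0031 -0.0016 -0.0071]  shift if turned first [0.0001 0.0007 0.0009]
 q [-0.87  0.46  0.47  1.85 -0.27  0.89 -0.15]
w6 315.5845665961945 349.32875264270615 1892
w7 315.72351694915255 349.4931144067797 1888
w8 315.81357649442754 349.18338399189463 1974
w17 315.97997997998 349.015015015015 1998
0.0022531099684095913
```

View pics/w17.png

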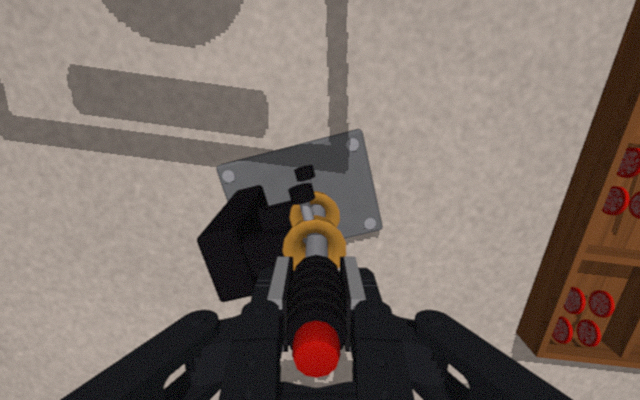

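The cap has stayed at (316,349) in the wrist view since the grasp, so the post hasn't slipped. The stem goes through both bushings, the tip is at about z = 0.029 m, and the arm is at rest, so I'm handing in.

```bash
python3 -c "
from station import hand_in
print(hand_in())"
```

```text
the job is handed in; nothing more can be done
None
```

I pulled the red-topped post out of its holder and threaded it tip first through the upper and then the lower bushing. I handed the job in at about 13.7 s, still gripping the post with a 50 N setting.

**Last checks:**
- **Position:** the gripper reading puts the tip at about 29 mm above the table, where mid-gap is 28.5 mm. I worked this out from the gripper pose and did not see the tip directly, because the lower bushing hid it in both the scene and wrist pictures.
- **Tilt and rest:** the tool was within 0.004 rad of vertical. Joint speeds were at most 0.002 rad/s and outside forces about 2 N or less.
- **Slip:** the red cap stayed at the same place in the wrist picture from grasp to finish, so the post did not slip.
- **Other things:** I saw no contact with the spare post or the other items. I took no final picture of the holder or the far edge of the table.

**Disagreements:**
- **Cameras:** the top and scene views differed by about 5 mm in y. I used their average, which the wrist camera supported for the post, and then aligned the tip to the bushing within single pictures.
- **Post lean:** the wrist view first suggested the post leaned about 0.02 rad, but its edges in the scene view showed almost none. I had already turned the tool 0.02 rad to correct for it, and I undid most of that.

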